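# Move the clamp cauls to the blue rack in order and face the bare one

## Task

Move the three clamp cauls from the plywood rack to the cradles of the blue rack, keeping the same left-to-right order as you see it from the robot, each lying fully down in its cradle and centred in it. The yellow-ended caul still lacks its facing: once it lies in its blue cradle and you have let go of it, lay the loose black strip flat on top of it, centred and in line with it.

Things in the scene. Friction and masses are not known exactly. Their poses are not given: they have to be found in the camera images.
- caul_red: Loose wooden clamp caul (bar), 150 long (its x) x 28 wide (its y), both ends painted red for 16 mm; a black facing fixed along its top, 36 high in all. About 90 g. Origin: centre of its underside, z up. It lies in one of the plywood rack's three cradles, yaw nearly that of the rack.
- caul_green: Loose wooden clamp caul (bar), 150 long (its x) x 28 wide (its y), both ends painted green for 16 mm; a black facing fixed along its top, 36 high in all. About 90 g. Origin: centre of its underside, z up. It lies in one of the plywood rack's three cradles, yaw nearly that of the rack.
- caul_yellow: Loose wooden clamp caul (bar), 150 long (its x) x 28 wide (its y), both ends painted yellow for 16 mm; bare wood on top, 28 high in all. About 90 g. Origin: centre of its underside, z up. It lies in one of the plywood rack's three cradles, yaw nearly that of the rack.
- strip: Loose black facing strip lying flat on the bench between the two racks, 118 long (its x) x 28 wide (its y) x 8 thick, about 35 g. Origin: centre of its underside, z up.
- start_red: Fixed light-wood cradle of the plywood rack in which the red-ended caul lies at the start; same form as the blue cradles. Origin: centre of its underside; x along the caul, y to the next cradle on the left. The three are 78 apart; the colours' order varies.
- start_green: Fixed light-wood cradle of the plywood rack in which the green-ended caul lies at the start; same form as the blue cradles. Origin: centre of its underside; x along the caul, y to the next cradle on the left. The three are 78 apart; the colours' order varies.
- start_yellow: Fixed light-wood cradle of the plywood rack in which the yellow-ended caul lies at the start; same form as the blue cradles. Origin: centre of its underside; x along the caul, y to the next cradle on the left. The three are 78 apart; the colours' order varies.
- place_left: Fixed left cradle (bare metal) of the blue rack (left = +y). Origin: underside centre, on the rack's 8 thick base board. Two U saddles at x = -45 and +45, each 12 thick in x, open between; a caul lies along x across both. Saddle floor 16 above the origin, 44 wide in y, between side walls 5 thick rising 12 above the floor. Cradles 78 apart along y; the left, middle and right one are alike.
- place_middle: Fixed middle cradle (bare metal) of the blue rack (left = +y). Origin: underside centre, on the rack's 8 thick base board. Two U saddles at x = -45 and +45, each 12 thick in x, open between; a caul lies along x across both. Saddle floor 16 above the origin, 44 wide in y, between side walls 5 thick rising 12 above the floor. Cradles 78 apart along y; the left, middle and right one are alike.
- place_right: Fixed right cradle (bare metal) of the blue rack (left = +y). Origin: underside centre, on the rack's 8 thick base board. Two U saddles at x = -45 and +45, each 12 thick in x, open between; a caul lies along x across both. Saddle floor 16 above the origin, 44 wide in y, between side walls 5 thick rising 12 above the floor. Cradles 78 apart along y; the left, middle and right one are alike.
Things that resemble listed ones, but are neither listed nor needed, are in the scene too. What is shaped like the caul_green but purple is not meant.

How it is judged (in metres and radians):
On the way, in this order (a step that is already met when the one before it is completed fails the run):
1. the yellow-ended caul lies in its proper blue cradle, let go, with the strip not yet on it (((y of start_yellow in the frame of start_red above 0 m and y of start_yellow in the frame of start_green above 0 m and x of caul_yellow in the frame of place_left between -0.015 and 0.015 m and y of caul_yellow in the frame of place_left between -0.012 and 0.012 m and z of caul_yellow in the frame of place_left between 0.012 and 0.02 m and angle between caul_yellow's own z axis and vertical below 0.1 rad) or (((y of start_yellow in the frame of start_red above 0 m and y of start_yellow in the frame of start_green below 0 m) or (y of start_yellow in the frame of start_red below 0 m and y of start_yellow in the frame of start_green above 0 m)) and x of caul_yellow in the frame of place_middle between -0.015 and 0.015 m and y of caul_yellow in the frame of place_middle between -0.012 and 0.012 m and z of caul_yellow in the frame of place_middle between 0.012 and 0.02 m and angle between caul_yellow's own z axis and vertical below 0.1 rad) or (y of start_yellow in the frame of start_red below 0 m and y of start_yellow in the frame of start_green below 0 m and x of caul_yellow in the frame of place_right between -0.015 and 0.015 m and y of caul_yellow in the frame of place_right between -0.012 and 0.012 m and z of caul_yellow in the frame of place_right between 0.012 and 0.02 m and angle between caul_yellow's own z axis and vertical below 0.1 rad)) and contact force between the fingers and caul_yellow below 0.1 N and distance between strip and caul_yellow above 0.06 m), for 0.2 s.
2. the strip lies on the yellow-ended caul, centred and in line (((y of start_yellow in the frame of start_red above 0 m and y of start_yellow in the frame of start_green above 0 m and x of caul_yellow in the frame of place_left between -0.015 and 0.015 m and y of caul_yellow in the frame of place_left between -0.012 and 0.012 m and z of caul_yellow in the frame of place_left between 0.012 and 0.02 m and angle between caul_yellow's own z axis and vertical below 0.1 rad) or (((y of start_yellow in the frame of start_red above 0 m and y of start_yellow in the frame of start_green below 0 m) or (y of start_yellow in the frame of start_red below 0 m and y of start_yellow in the frame of start_green above 0 m)) and x of caul_yellow in the frame of place_middle between -0.015 and 0.015 m and y of caul_yellow in the frame of place_middle between -0.012 and 0.012 m and z of caul_yellow in the frame of place_middle between 0.012 and 0.02 m and angle between caul_yellow's own z axis and vertical below 0.1 rad) or (y of start_yellow in the frame of start_red below 0 m and y of start_yellow in the frame of start_green below 0 m and x of caul_yellow in the frame of place_right between -0.015 and 0.015 m and y of caul_yellow in the frame of place_right between -0.012 and 0.012 m and z of caul_yellow in the frame of place_right between 0.012 and 0.02 m and angle between caul_yellow's own z axis and vertical below 0.1 rad)) and x of strip in the frame of caul_yellow between -0.012 and 0.012 m and y of strip in the frame of caul_yellow between -0.008 and 0.008 m and z of strip in the frame of caul_yellow between 0.024 and 0.04 m and angle between the x axis of strip and the x axis of caul_yellow, either way round below 0.15 rad and angle between the z axis of strip and the z axis of caul_yellow, either way round below 0.1 rad), for 0.2 s.
At the end, for the whole second after the job is handed in: Each caul is down on the saddle floor (4 mm) of the blue cradle of its starting rank, within 15 mm along and 12 mm across; the strip lies flat on the yellow-ended caul, within 12 mm along, 8 mm across and 0.15 rad; all released and at rest (all of step 2 and ((y of start_red in the frame of start_green above 0 m and y of start_red in the frame of start_yellow above 0 m and x of caul_red in the frame of place_left between -0.015 and 0.015 m and y of caul_red in the frame of place_left between -0.012 and 0.012 m and z of caul_red in the frame of place_left between 0.012 and 0.02 m and angle between caul_red's own z axis and vertical below 0.1 rad) or (((y of start_red in the frame of start_green above 0 m and y of start_red in the frame of start_yellow below 0 m) or (y of start_red in the frame of start_green below 0 m and y of start_red in the frame of start_yellow above 0 m)) and x of caul_red in the frame of place_middle between -0.015 and 0.015 m and y of caul_red in the frame of place_middle between -0.012 and 0.012 m and z of caul_red in the frame of place_middle between 0.012 and 0.02 m and angle between caul_red's own z axis and vertical below 0.1 rad) or (y of start_red in the frame of start_green below 0 m and y of start_red in the frame of start_yellow below 0 m and x of caul_red in the frame of place_right between -0.015 and 0.015 m and y of caul_red in the frame of place_right between -0.012 and 0.012 m and z of caul_red in the frame of place_right between 0.012 and 0.02 m and angle between caul_red's own z axis and vertical below 0.1 rad)) and ((y of start_green in the frame of start_red above 0 m and y of start_green in the frame of start_yellow above 0 m and x of caul_green in the frame of place_left between -0.015 and 0.015 m and y of caul_green in the frame of place_left between -0.012 and 0.012 m and z of caul_green in the frame of place_left between 0.012 and 0.02 m and angle between caul_green's own z axis and vertical below 0.1 rad) or (((y of start_green in the frame of start_red above 0 m and y of start_green in the frame of start_yellow below 0 m) or (y of start_green in the frame of start_red below 0 m and y of start_green in the frame of start_yellow above 0 m)) and x of caul_green in the frame of place_middle between -0.015 and 0.015 m and y of caul_green in the frame of place_middle between -0.012 and 0.012 m and z of caul_green in the frame of place_middle between 0.012 and 0.02 m and angle between caul_green's own z axis and vertical below 0.1 rad) or (y of start_green in the frame of start_red below 0 m and y of start_green in the frame of start_yellow below 0 m and x of caul_green in the frame of place_right between -0.015 and 0.015 m and y of caul_green in the frame of place_right between -0.012 and 0.012 m and z of caul_green in the frame of place_right between 0.012 and 0.02 m and angle between caul_green's own z axis and vertical below 0.1 rad)) and linear speed of each of caul_red, caul_green, caul_yellow, strip below 0.02 m/s and angular speed of each of caul_red, caul_green, caul_yellow, strip below 0.2 rad/s and contact force between the fingers and caul_red below 0.1 N and contact force between the fingers and caul_green below 0.1 N and contact force between the fingers and caul_yellow below 0.1 N and contact force between the fingers and strip below 0.1 N); the robot touches nothing.
It also fails if it takes over 106 s, if anything falls off the work surface, if the arm or the gripper's body presses on something with over 40 N, if the wrist force passes 120 N, or if a joint passes its speed limit or range.

## Robot

A 6-joint arm with a two-finger parallel gripper is mounted at the origin on the work surface. World frame = base frame: x ahead of the robot, y to its left, z up, the work surface at z = 0. Lengths are in m, angles in degrees, forces in N, time in s.
With the tool pointing down it reaches from about 0.25 to 0.725 m from the base axis. Payload 9.7 kg.
Tool frame: the origin (TCP) lies at the centre of the arm's flange, where the gripper is bolted on; the fingertips stand bot.tips_ahead ahead of it and the grasp point (between the pads) lies 155 mm ahead of it (bot.tips_ahead is the distance from the TCP to the fingertips, in m); z points along the fingers, y is the line along which they close (so a half turn about z gives the same grasp; the last joint's range is limited). The gripper opens to 85 mm and grips with 20 to 120 N. Pads are 22 mm wide; open, the fingers measure 114 mm over their backs; the gripper's body (76 mm by 85 mm) begins 54 mm behind the grasp point. The pads swing forward as they close: fully open they stand 13 mm farther back than shut.
Start: joints at [-69.844, 4.979, 10.078, 95.1, 0, 90], TCP at [0.19, -0.516, 0.405] pointing down, gripper open.
Joint ranges: [-179.16, 179.16], [-48.56, 103.87], [-65.8, 70.77], [-126.05, 130.52], [-82.76, 87.17], [-180, 180]. Speed limits (degrees/s): [127.2, 127.2, 147.25, 180, 180, 180].

## Interface

Orientations are given as [roll, pitch, yaw] about the fixed x, y, z axes, in that order (R = Rz(yaw) Ry(pitch) Rx(roll)).
In Python, from workcell import bot gives the robot as it stands.
- The arm moves only by the tool drive_tool, never from a script. Its argument "plan" is a list of rows, each an object of numbers: "dx", "dy", "dz": the shift along the tool's x, y, z in m; "roll": the turn about the tool's z in rad; "hand": the finger opening in m, from 0 to 0.0854. In form: [{"dx": .., "dy": .., "dz": .., "roll": .., "hand": ..}, ...]. A call has 1 to 20 rows; each row is the pose to reach, as a shift and turn from the pose commanded when the call began, along the tool's axes at that moment; what a row does not reach only later rows make up. A row lasts 1/12 s, in which the tool goes at most 41.7 mm and 7.16 degrees, less where a joint would pass 70% of its speed; a pose out of reach is approached as far as the arm can. A call with a gripper value outside its range is refused whole. The fingers move at their own pace and stop on an object; "force" is the grip in N (left out, the last holds). Time passes only in rows, so rows that repeat a pose let the fingers close. It gives the time, the measured TCP pose, the force and the opening at its end, in the units of the state.
- bot.get_obs(): the state, without advancing time (a new reading comes with each control period).
- bot.camera(name): name is "scene" or "side" or "wrist"; returns a dict with "frame" (420x560x3 uint8, red, green, blue), "z_map" (420x560 float32, m along the optical axis (not along the pixel's ray), 0 where there is no reading), "mtx" (3x3 intrinsics, pixels), "R" (3x3) and "t" (3): a world point X has camera coordinates R X + t. Camera axes: x right, y down, z forward; pixel columns grow to the right and rows downward; lengths in m; the calibration is good to about 2 mm. A picture is of the moment at which its call begins.
- bot.job_done(): hands the job in, once; it reports no verdict.
The state is a dict: "time": time; "q": joint angles; "qd": joint speeds; "joint_efforts": joint torques, N m; "ee_pos": TCP position; "tcp_rot": TCP orientation; "wrist_force": force on the tool from outside, world axes, zero at the start; "torque": the same for the moment, N m; "opening": finger opening in m.
Only numpy, scipy, OpenCV 4.12 (cv2) and the standard library are available. Lean on these libraries where they do the work, as an engineer would, in place of code of your own. Each camera call takes 0.05 s, during which the arm holds its last target. There are 200 camera calls.

## Working session

There is one attempt and no reset: what is moved stays moved. The work goes in short steps, Python scripts to look and compute and a tool call to move; the robot and the scene stay as the last step left them, time stands still between calls to the robot, and variables do not carry over. Pictures are saved under pics/ and viewed, on a budget of 14 in all, crops included, one or two more only if the job needs it, and the job is handed in when it is done.

Besides the shell and the picture viewer there is one more tool, called after "Request:" as name([rows], argument=value, ...), one row to a line, values as JSON. drive_tool: Moves the arm, as the interface text tells. Its arguments: {"type":"object","properties":{"plan":{"type":"array","items":{"type":"object","properties":{"dx":{"type":"number"},"dy":{"type":"number"},"dz":{"type":"number"},"roll":{"type":"number"},"hand":{"type":"number"}}}},"force":{"type":"number"}},"required":["plan"]}

```bash
mkdir -p pics; ls
python3 - <<'E'
from workcell import bot
import cv2
print(bot.get_obs(), bot.tips_ahead)
for n in("scene","side"):
    c=bot.camera(n); cv2.imwrite(f"pics/{n}0.png",c["frame"][:,:,::-1]); print(n,c["mtx"].tolist(),(-c["R"].T@c["t"]).tolist())
E
```

```text
pics
{'time': 0.0, 'q': array([-6.98432549e+01,  5.01220541e+00,  1.00339963e+01,  9.50981607e+01,
        6.39072529e-04,  9.00006653e+01]), 'qd': array([-0.00782561,  0.09381651,  0.00771487, -0.01827717, -0.00549015,
       -0.06297273]), 'joint_efforts': array([ 1.72261207e-03, -5.20389462e+01,  4.64809692e+01,  1.62477797e-02,
        1.59453375e-04,  4.83179150e-06]), 'ee_pos': array([ 0.18952915, -0.51632406,  0.4039682 ]), 'tcp_rot': array([-1.79923630e+02, -6.38185180e-04,  2.01560789e+01]), 'wrist_force': array([ 0.40686772, -0.02443008, -0.70622163]), 'torque': array([-0.01293239, -0.01215674, -0.00518714]), 'opening': 0.08516717876811605} 0.1734
scene [[432.5333534920067, 0.0, 288.0133314920852], [0.0, 432.5333534920067, 207.7376741163685], [0.0, 0.0, 1.0]] [1.2763365002040696, 0.1123006621439204, 0.6398025516646122]
side [[466.34662487484377, 0.0, 283.24110536942845], [0.0, 466.34662487484377, 220.8651793942557], [0.0, 0.0, 1.0]] [0.23692237081936182, -0.8698220705610377, 1.021588939985108]
```

View pics/scene0.png

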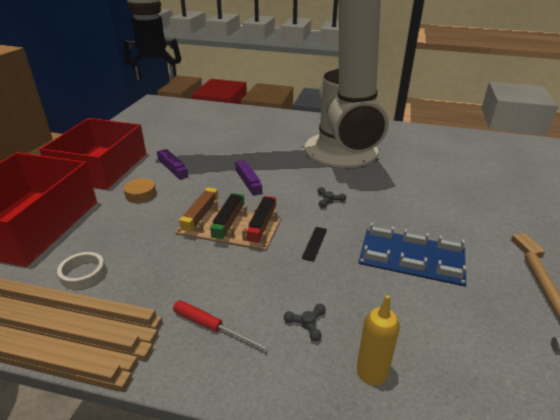

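View pics/side0.png

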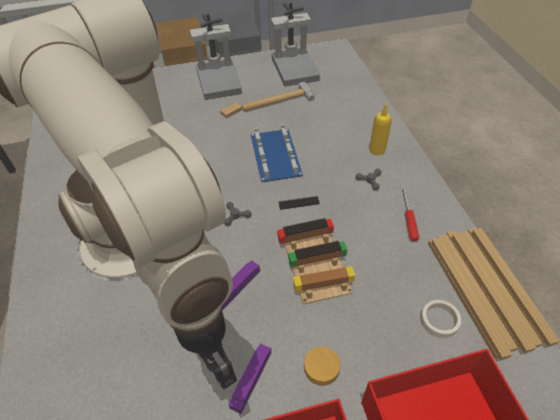

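The yellow caul is rightmost (−y) in the plywood rack: scene image about (198,212), side image (325,280). Green is in the middle and red on the left. The strip is at scene (315,243), and the blue rack is at scene (414,254) and side (276,155). Next I'll measure these from colour and depth.

```bash
cat > h.py <<'E'
from workcell import bot
import numpy as np, cv2
def cloud(n):
    c=bot.camera(n); d=c["z_map"]; v,u=np.indices(d.shape); K=c["mtx"]
    P=np.stack([(u-K[0,2])/K[0,0]*d,(v-K[1,2])/K[1,1]*d,d],-1)
    W=(P-c["t"])@c["R"]; W[d<=0]=np.nan
    return c,W,cv2.cvtColor(c["frame"],cv2.COLOR_RGB2HSV).astype(int)
def inbox(W,x,y,z): 
    return (W[...,0]>x[0])&(W[...,0]<x[1])&(W[...,1]>y[0])&(W[...,1]<y[1])&(W[...,2]>z[0])&(W[...,2]<z[1])
def rect(P):
    r=cv2.minAreaRect((P[:,:2]*1000).astype(np.float32)); c,(w,h),a=r
    if w<h: w,h,a=h,w,a+90
    a=(a+90)%180-90
    return np.round(c,1),round(w,1),round(h,1),round(a,1)
def blobs(m,W,amin=20):
    n,l,s,_=cv2.connectedComponentsWithStats(m.astype(np.uint8))
    return [W[l==i] for i in range(1,n) if s[i,4]>=amin]
E
python3 - <<'E'
from h import *
for n in("scene","side"):
    c,W,H=cloud(n); h,s,v=H[...,0],H[...,1],H[...,2]
    B=inbox(W,(.2,.9),(-.5,.5),(-.01,.1)); print(n)
    for name,m in dict(yel=(abs(h-27)<5)&(s>190)&(v>110),grn=(abs(h-60)<18)&(s>140),red=((h<5)|(h>175))&(s>190)&(v>80),blue=(abs(h-110)<12)&(s>130),dark=(v<45)&(s<120)).items():
        for P in blobs(m&B,W,25): print(name,len(P),rect(P),"z",np.round(np.percentile(P[:,2],[5,50,95])*1000))
    m=B&(s<60)&(W[...,2]>.026)&(W[...,2]<.04)
    for P in blobs(m,W,10): print("metal",len(P),rect(P))
E
```

```text
scene
grn 32 (array([ 556.1, -210.5]), 22.4, 13.6, -75.1) z [50. 52. 54.]
red 57 (array([ 548.7, -127.5]), 25.3, 17.1, -85.5) z [51. 52. 54.]
red 426 (array([ 780.6, -168.1]), 94.5, 17.4, 75.4) z [19. 24. 27.]
blue 2180 (array([489.7, 225. ]), 221.2, 129.2, 86.1) z [ 6.  8. 10.]
dark 372 (array([ 489.8, -207.3]), 121.6, 27.1, -1.1) z [55. 60. 62.]
dark 58 (array([322.3,  20.7]), 58.9, 21.8, -49.2) z [ 5. 12. 20.]
dark 352 (array([ 483.8, -126.6]), 115.5, 27.4, -0.8) z [57. 60. 62.]
dark 371 (array([503.3,   4.5]), 116.6, 26.8, -4.5) z [ 6.  8. 10.]
dark 47 (array([745.3,  27. ]), 25.5, 4.6, 72.2) z [ 5. 13. 20.]
metal 14 (array([ 240.9, -466.2]), 79.6, 3.2, 51.5)
metal 14 (array([435.3, 127.2]), 13.0, 4.3, -4.0)
metal 16 (array([439.5, 176. ]), 16.8, 4.4, -2.6)
metal 15 (array([439.5, 204.1]), 15.3, 4.7, 3.6)
metal 17 (array([445.6, 253. ]), 10.4, 4.7, 1.9)
metal 18 (array([444.4, 282.1]), 14.1, 5.1, 5.2)
metal 18 (array([449. , 331.2]), 14.9, 4.8, -6.4)
metal 15 (array([524. , 120.9]), 13.8, 4.3, 4.3)
metal 14 (array([529.9, 168.4]), 11.8, 4.8, -0.3)
metal 17 (array([530.3, 199.1]),
[... 684 characters left out ...]
5, 210.4]), 33.9, 10.5, 81.1)
metal 15 (array([439.9, 211.1]), 26.7, 8.8, -67.0)
metal 16 (array([528.9, 166. ]), 9.8, 9.4, 73.8)
metal 23 (array([438.6, 166.1]), 27.0, 10.8, 89.5)
metal 24 (array([526.5, 135.5]), 42.0, 10.4, 86.0)
metal 15 (array([434.3, 133.3]), 23.5, 9.2, -62.1)
metal 10 (array([ 276.5, -207.3]), 33.7, 3.4, 35.8)
metal 21 (array([ 703.6, -415.2]), 29.8, 6.3, 23.0)
metal 12 (array([ 754.2, -430.2]), 12.1, 7.8, 61.4)
metal 12 (array([ 760. , -445.1]), 13.9, 5.6, -86.0)
metal 23 (array([ 754.5, -469.2]), 23.3, 7.3, 60.6)
metal 18 (array([ 681.5, -462.1]), 26.4, 8.1, -62.5)
metal 15 (array([ 730.7, -488.9]), 20.4, 7.5, 8.2)
metal 20 (array([ 705.3, -487.7]), 18.5, 9.0, -23.4)
```

Request:
drive_tool([
  {"dx": 0.04, "dy": -0.012, "dz": 0.0, "roll": 0.1, "hand": 0.085},
  {"dx": 0.08, "dy": -0.024, "dz": 0.01, "roll": 0.2},
  {"dx": 0.365, "dy": -0.111, "dz": 0.07, "roll": 0.37},
  {"dx": 0.365, "dy": -0.111, "dz": 0.07, "roll": 0.37},
  {"dx": 0.365, "dy": -0.111, "dz": 0.07, "roll": 0.37},
  {"dx": 0.365, "dy": -0.111, "dz": 0.07, "roll": 0.37},
  {"dx": 0.365, "dy": -0.111, "dz": 0.07, "roll": 0.37},
  {"dx": 0.365, "dy": -0.111, "dz": 0.07, "roll": 0.37},
  {"dx": 0.365, "dy": -0.111, "dz": 0.07, "roll": 0.37},
  {"dx": 0.365, "dy": -0.111, "dz": 0.07, "roll": 0.37},
  {"dx": 0.365, "dy": -0.111, "dz": 0.07, "roll": 0.37},
  {"dx": 0.365, "dy": -0.111, "dz": 0.07, "roll": 0.37},
  {"dx": 0.365, "dy": -0.111, "dz": 0.07, "roll": 0.37},
  {"dx": 0.365, "dy": -0.111, "dz": 0.07, "roll": 0.37},
])

```text
invalid input at $.plan[1]: expected keys dx, dy, dz, roll, hand
```

Run:
```python
from h import *
c,W,H=cloud("wrist"); cv2.imwrite("pics/w1.png",c["frame"][:,:,::-1])
o=bot.get_obs();print(o["time"],o["ee_pos"],o["tcp_rot"],o["opening"])
h,s,v=H[...,0],H[...,1],H[...,2]
B=inbox(W,(.3,.7),(-.4,.1),(.0,.1))
for name,z in dict(topY=(.047,.056),topRG=(.0565,.066)).items():
    for P in blobs(B&(W[...,2]>z[0])&(W[...,2]<z[1]),W,300): print(name,len(P),rect(P),np.round(np.nanmedian(P[:,2])*1000,1))
```

```text
0.25 [ 0.18953156 -0.516318    0.4043443 ] [-1.79962355e+02  8.60496484e-04  2.01556524e+01] 0.08522109376067764
```

View pics/w1.png

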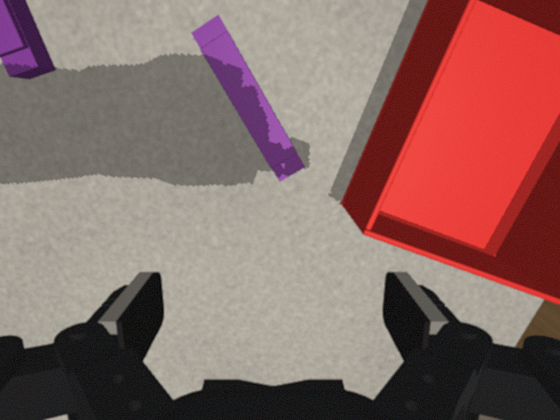

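The move was refused because every row needs all its keys. The wrist view therefore still shows the start area: purple bars near (250,100), a red bin on the right, and the fingers at the bottom. I'll resend with full rows.

Request:
drive_tool([
  {"dx": 0.365, "dy": -0.111, "dz": 0.07, "roll": 0.37, "hand": 0.085},
  {"dx": 0.365, "dy": -0.111, "dz": 0.07, "roll": 0.37, "hand": 0.085},
  {"dx": 0.365, "dy": -0.111, "dz": 0.07, "roll": 0.37, "hand": 0.085},
  {"dx": 0.365, "dy": -0.111, "dz": 0.07, "roll": 0.37, "hand": 0.085},
  {"dx": 0.365, "dy": -0.111, "dz": 0.07, "roll": 0.37, "hand": 0.085},
  {"dx": 0.365, "dy": -0.111, "dz": 0.07, "roll": 0.37, "hand": 0.085},
  {"dx": 0.365, "dy": -0.111, "dz": 0.07, "roll": 0.37, "hand": 0.085},
  {"dx": 0.365, "dy": -0.111, "dz": 0.07, "roll": 0.37, "hand": 0.085},
  {"dx": 0.365, "dy": -0.111, "dz": 0.07, "roll": 0.37, "hand": 0.085},
  {"dx": 0.365, "dy": -0.111, "dz": 0.07, "roll": 0.37, "hand": 0.085},
  {"dx": 0.365, "dy": -0.111, "dz": 0.07, "roll": 0.37, "hand": 0.085},
  {"dx": 0.365, "dy": -0.111, "dz": 0.07, "roll": 0.37, "hand": 0.085},
  {"dx": 0.365, "dy": -0.111, "dz": 0.07, "roll": 0.37, "hand": 0.085},
])

```text
time: 1.33
ee_pos: [0.4936, -0.2865, 0.3347]
tcp_rot: [180.0, 0.0, -1.0]
wrist_force: [-0.1, -0.0, 0.0]
opening: 0.0851
```

Run:
```python
from h import *
c,W,H=cloud("wrist"); cv2.imwrite("pics/w2.png",c["frame"][:,:,::-1])
o=bot.get_obs();print(o["time"],o["ee_pos"],o["tcp_rot"],o["opening"])
h,s,v=H[...,0],H[...,1],H[...,2]
B=inbox(W,(.3,.7),(-.4,.1),(.0,.1))
for name,z in dict(topY=(.047,.056),topRG=(.0565,.066)).items():
    for P in blobs(B&(W[...,2]>z[0])&(W[...,2]<z[1]),W,300): print(name,len(P),rect(P),np.round(np.nanmedian(P[:,2])*1000,1))
```

```text
1.3833 [ 0.49333928 -0.28691269  0.33498239] [ 1.79982375e+02 -2.38604904e-03 -1.08554824e+00] 0.08514959398434431
topY 2011 (array([ 489. , -210.3]), 149.5, 28.7, -0.9) 52.3
topY 7884 (array([ 480.7, -286.2]), 150.8, 28.1, -3.6) 52.4
topY 2810 (array([ 480.9, -129. ]), 150.3, 29.8, -0.2) 52.3
topRG 6380 (array([ 489.4, -210.2]), 117.6, 28.6, -1.1) 60.4
topRG 6888 (array([ 481. , -128.7]), 118.1, 29.8, -0.4) 60.4
```

View pics/w2.png

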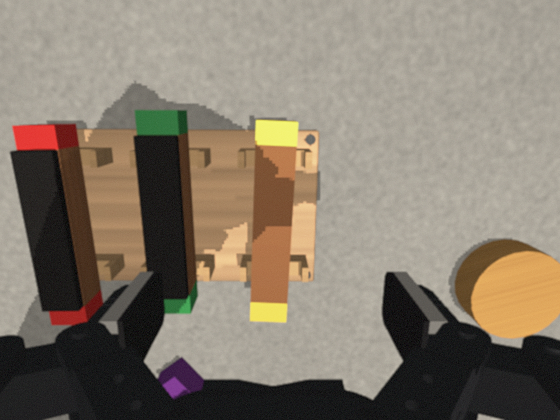

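The wrist view shows yellow at (275,220), green at (163,210) and red at (55,225). Heights and sizes match (52 and 60 mm tops, 150×28). Now I'll grasp yellow with the opening reduced to 60 mm to clear green.

Request:
drive_tool([
  {"dx": -0.0125, "dy": 0, "dz": 0.04, "roll": 0.045, "hand": 0.06},
  {"dx": -0.0125, "dy": 0, "dz": 0.08, "roll": 0.045, "hand": 0.06},
  {"dx": -0.0125, "dy": 0, "dz": 0.1, "roll": 0.045, "hand": 0.06},
  {"dx": -0.0125, "dy": 0, "dz": 0.12, "roll": 0.045, "hand": 0.06},
  {"dx": -0.0125, "dy": 0, "dz": 0.142, "roll": 0.045, "hand": 0.06},
  {"dx": -0.0125, "dy": 0, "dz": 0.142, "roll": 0.045, "hand": 0.06},
  {"dx": -0.0125, "dy": 0, "dz": 0.142, "roll": 0.045, "hand": 0.015},
  {"dx": -0.0125, "dy": 0, "dz": 0.142, "roll": 0.045, "hand": 0.015},
  {"dx": -0.0125, "dy": 0, "dz": 0.142, "roll": 0.045, "hand": 0.015},
  {"dx": -0.0125, "dy": 0, "dz": 0.142, "roll": 0.045, "hand": 0.015},
  {"dx": -0.0125, "dy": 0, "dz": 0.142, "roll": 0.045, "hand": 0.015},
  {"dx": -0.0125, "dy": 0, "dz": 0.142, "roll": 0.045, "hand": 0.015},
], force=40)

```text
time: 2.38
ee_pos: [0.4818, -0.2866, 0.1948]
tcp_rot: [179.9, -0.1, -3.6]
wrist_force: [-1.3, -1.1, 7.2]
opening: 0.0276
```

Request:
drive_tool([
  {"dx": 0, "dy": 0, "dz": -0.015, "roll": 0, "hand": 0.015},
  {"dx": 0, "dy": 0, "dz": -0.04, "roll": 0, "hand": 0.015},
  {"dx": 0, "dy": 0, "dz": -0.07, "roll": 0, "hand": 0.015},
  {"dx": 0, "dy": -0.015, "dz": -0.1, "roll": 0, "hand": 0.015},
  {"dx": -0.003, "dy": -0.05, "dz": -0.12, "roll": 0, "hand": 0.015},
  {"dx": -0.005, "dy": -0.09, "dz": -0.12, "roll": 0, "hand": 0.015},
  {"dx": -0.008, "dy": -0.13, "dz": -0.12, "roll": 0, "hand": 0.015},
  {"dx": -0.01, "dy": -0.17, "dz": -0.12, "roll": 0, "hand": 0.015},
  {"dx": -0.013, "dy": -0.21, "dz": -0.12, "roll": 0, "hand": 0.015},
  {"dx": -0.015, "dy": -0.25, "dz": -0.12, "roll": 0, "hand": 0.015},
  {"dx": -0.018, "dy": -0.29, "dz": -0.12, "roll": 0, "hand": 0.015},
  {"dx": -0.02, "dy": -0.33, "dz": -0.12, "roll": 0, "hand": 0.015},
  {"dx": -0.022, "dy": -0.37, "dz": -0.12, "roll": 0, "hand": 0.015},
  {"dx": -0.024, "dy": -0.4, "dz": -0.12, "roll": 0, "hand": 0.015},
  {"dx": -0.026, "dy": -0.42, "dz": -0.12, "roll": 0, "hand": 0.015},
  {"dx": -0.026, "dy": -0.433, "dz": -0.12, "roll": 0, "hand": 0.015},
  {"dx": -0.026, "dy": -0.433, "dz": -0.12, "roll": 0, "hand": 0.015},
  {"dx": -0.026, "dy": -0.433, "dz": -0.12, "roll": 0, "hand": 0.015},
])

```text
time: 3.88
ee_pos: [0.4811, -0.0046, 0.3124]
tcp_rot: [-178.4, 0.0, -0.9]
wrist_force: [-0.1, -0.1, -1.2]
opening: 0.0273
```

Run:
```python
from h import *
c,W,H=cloud("wrist"); cv2.imwrite("pics/w3.png",c["frame"][:,:,::-1])
o=bot.get_obs();print(o["time"],o["ee_pos"],o["tcp_rot"],o["opening"],o["wrist_force"])
h,s,v=H[...,0],H[...,1],H[...,2]
B=inbox(W,(.3,.7),(.05,.4),(.0,.045))
for P in blobs(B&(abs(h-110)<12)&(s>130),W,300): print("blue",len(P),rect(P))
for P in blobs(B&(s<70)&(W[...,2]>.026)&(W[...,2]<.045),W,30): print("metal",len(P),rect(P),np.round(np.median(P[:,2])*1000))
m=inbox(W,(.3,.7),(.05,.25),(.12,.3))&(abs(h-27)<6)&(s>170)
for P in blobs(m,W,30): print("yel",len(P),rect(P),np.round(np.percentile(P[:,2],[5,50,95])*1000))
```

```text
3.9333 [ 0.48107047 -0.00442752  0.31246285] [-1.78423376e+02  4.23466595e-02 -8.34323835e-01] 0.027735907977511364 [ 0.63124341 -1.00232584 -0.17625931]
blue 15391 (array([483.2, 167.2]), 128.0, 110.3, -3.9)
metal 324 (array([528.2, 168.7]), 12.3, 6.9, 0.8) 35.0
metal 276 (array([524.9, 120.8]), 12.5, 8.3, 2.7) 35.0
metal 243 (array([440.6, 203.2]), 12.7, 5.9, 0.3) 33.0
metal 275 (array([438.3, 174.9]), 13.2, 6.2, -3.6) 34.0
metal 241 (array([435.2, 125.9]), 13.5, 5.8, -3.3) 35.0
```

View pics/w3.png

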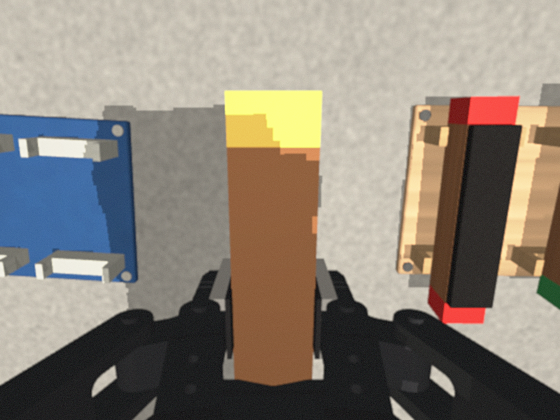

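Request:
drive_tool([
  {"dx": 0, "dy": 0, "dz": 0, "roll": 0, "hand": 0.015},
  {"dx": 0, "dy": 0, "dz": 0, "roll": 0, "hand": 0.015},
  {"dx": 0, "dy": 0, "dz": 0, "roll": 0, "hand": 0.015},
])

```text
time: 4.18
ee_pos: [0.481, -0.0039, 0.3125]
tcp_rot: [-178.4, 0.0, -0.8]
wrist_force: [-0.9, -0.1, -1.3]
opening: 0.0272
```

```bash
python3 -c "
from h import *
o=bot.get_obs();print(o['q'].round(2),o['qd'].round(2),o['tcp_rot'],o['ee_pos'])"
```

```text
[ -0.83  -5.29 -10.37  84.96   1.58 179.94] [ 0.11 -0.04  0.05 -0.01  0.07  0.06] [-1.78416748e+02  3.95752450e-02 -7.75199727e-01] [ 0.48101901 -0.00389889  0.31250092]
```

Request:
drive_tool([
  {"dx": 0, "dy": -0.03, "dz": 0, "roll": 0.0, "hand": 0.015},
  {"dx": 0, "dy": -0.06, "dz": 0, "roll": 0, "hand": 0.015},
  {"dx": 0, "dy": -0.08, "dz": 0, "roll": 0, "hand": 0.015},
  {"dx": 0, "dy": -0.08, "dz": 0, "roll": 0, "hand": 0.015},
  {"dx": 0, "dy": -0.08, "dz": 0, "roll": 0, "hand": 0.015},
])

```text
time: 4.6
ee_pos: [0.4844, 0.0238, 0.3145]
tcp_rot: [-176.9, 0.1, 2.2]
wrist_force: [-0.2, -0.6, -2.0]
opening: 0.0278
```

```bash
python3 -c "
from h import *
o=bot.get_obs();print(o['q'].round(2),o['qd'].round(2),o['tcp_rot'],o['ee_pos'])"
```

```text
[  2.09  -4.73  -9.64  85.17   3.15 179.94] [0.15 0.15 0.16 0.05 0.16 0.02] [-1.76851071e+02  7.47295861e-02  2.15013277e+00] [0.48442558 0.02384092 0.31450921]
```

Joint 6 has hit its 180° limit, which clipped the last moves and left the tool tilted about 3°. I'll turn the wrist back the other way. A mirrored push at the −180 end should undo the tilt.

Request:
drive_tool([
  {"dx": 0, "dy": 0, "dz": 0, "roll": -0.12, "hand": 0.015},
  {"dx": 0, "dy": 0, "dz": 0, "roll": -0.24, "hand": 0.015},
  {"dx": 0, "dy": 0, "dz": 0, "roll": -0.36, "hand": 0.015},
  {"dx": 0, "dy": 0, "dz": 0, "roll": -0.48, "hand": 0.015},
  {"dx": 0, "dy": 0, "dz": 0, "roll": -0.6, "hand": 0.015},
  {"dx": 0, "dy": 0, "dz": 0, "roll": -0.72, "hand": 0.015},
  {"dx": 0, "dy": 0, "dz": 0, "roll": -0.84, "hand": 0.015},
  {"dx": 0, "dy": 0, "dz": 0, "roll": -0.96, "hand": 0.015},
  {"dx": 0, "dy": 0, "dz": 0, "roll": -1.08, "hand": 0.015},
  {"dx": 0, "dy": 0, "dz": 0, "roll": -1.2, "hand": 0.015},
  {"dx": 0, "dy": 0, "dz": 0, "roll": -1.32, "hand": 0.015},
  {"dx": 0, "dy": 0, "dz": 0, "roll": -1.44, "hand": 0.015},
  {"dx": 0, "dy": 0, "dz": 0, "roll": -1.56, "hand": 0.015},
  {"dx": 0, "dy": 0, "dz": 0, "roll": -1.68, "hand": 0.015},
  {"dx": 0, "dy": 0, "dz": 0, "roll": -1.8, "hand": 0.015},
  {"dx": 0, "dy": 0, "dz": 0, "roll": -1.92, "hand": 0.015},
  {"dx": 0, "dy": 0, "dz": 0, "roll": -2.04, "hand": 0.015},
  {"dx": 0, "dy": 0, "dz": 0, "roll": -2.16, "hand": 0.015},
  {"dx": 0, "dy": 0, "dz": 0, "roll": -2.28, "hand": 0.015},
  {"dx": 0, "dy": 0, "dz": 0, "roll": -2.4, "hand": 0.015},
])

```text
time: 6.27
ee_pos: [0.4843, 0.0232, 0.3145]
tcp_rot: [177.7, -2.2, 140.0]
wrist_force: [-0.4, -0.3, -1.1]
opening: 0.0275
```

Request:
drive_tool([
  {"dx": 0, "dy": 0, "dz": 0, "roll": -0.12, "hand": 0.015},
  {"dx": 0, "dy": 0, "dz": 0, "roll": -0.24, "hand": 0.015},
  {"dx": 0, "dy": 0, "dz": 0, "roll": -0.36, "hand": 0.015},
  {"dx": 0, "dy": 0, "dz": 0, "roll": -0.48, "hand": 0.015},
  {"dx": 0, "dy": 0, "dz": 0, "roll": -0.6, "hand": 0.015},
  {"dx": 0, "dy": 0, "dz": 0, "roll": -0.72, "hand": 0.015},
  {"dx": 0, "dy": 0, "dz": 0, "roll": -0.84, "hand": 0.015},
  {"dx": 0, "dy": 0, "dz": 0, "roll": -0.96, "hand": 0.015},
  {"dx": 0, "dy": 0, "dz": 0, "roll": -1.08, "hand": 0.015},
  {"dx": 0, "dy": 0, "dz": 0, "roll": -1.2, "hand": 0.015},
  {"dx": 0, "dy": 0, "dz": 0, "roll": -1.32, "hand": 0.015},
  {"dx": 0, "dy": 0, "dz": 0, "roll": -1.44, "hand": 0.015},
  {"dx": 0, "dy": 0, "dz": 0, "roll": -1.56, "hand": 0.015},
  {"dx": 0, "dy": 0, "dz": 0, "roll": -1.68, "hand": 0.015},
  {"dx": 0, "dy": 0, "dz": 0, "roll": -1.8, "hand": 0.015},
  {"dx": 0, "dy": 0, "dz": 0, "roll": -1.92, "hand": 0.015},
  {"dx": 0, "dy": 0, "dz": 0, "roll": -2.04, "hand": 0.015},
  {"dx": 0, "dy": 0, "dz": 0, "roll": -2.16, "hand": 0.015},
  {"dx": 0, "dy": 0, "dz": 0, "roll": -2.28, "hand": 0.015},
  {"dx": 0, "dy": 0, "dz": 0, "roll": -2.4, "hand": 0.015},
])

```text
time: 7.93
ee_pos: [0.4843, 0.0232, 0.3145]
tcp_rot: [-179.8, 3.1, -82.6]
wrist_force: [0.1, -0.2, -1.4]
opening: 0.0277
```

Request:
drive_tool([
  {"dx": 0, "dy": 0, "dz": 0, "roll": -0.12, "hand": 0.015},
  {"dx": 0, "dy": 0, "dz": 0, "roll": -0.24, "hand": 0.015},
  {"dx": 0, "dy": 0, "dz": 0, "roll": -0.36, "hand": 0.015},
  {"dx": 0, "dy": 0, "dz": 0, "roll": -0.48, "hand": 0.015},
  {"dx": 0, "dy": 0, "dz": 0, "roll": -0.6, "hand": 0.015},
  {"dx": 0, "dy": 0, "dz": 0, "roll": -0.72, "hand": 0.015},
  {"dx": 0, "dy": 0, "dz": 0, "roll": -0.84, "hand": 0.015},
  {"dx": 0, "dy": 0, "dz": 0, "roll": -0.96, "hand": 0.015},
  {"dx": 0, "dy": 0, "dz": 0, "roll": -1.08, "hand": 0.015},
  {"dx": 0, "dy": 0, "dz": 0, "roll": -1.2, "hand": 0.015},
  {"dx": 0, "dy": 0, "dz": 0, "roll": -1.32, "hand": 0.015},
  {"dx": 0, "dy": 0, "dz": 0, "roll": -1.44, "hand": 0.015},
  {"dx": 0, "dy": 0, "dz": 0, "roll": -1.46, "hand": 0.015},
  {"dx": 0, "dy": 0, "dz": 0, "roll": -1.46, "hand": 0.015},
])

```text
time: 9.1
ee_pos: [0.4843, 0.0232, 0.3145]
tcp_rot: [-176.9, 0.2, 0.6]
wrist_force: [0.7, 0.4, -0.9]
opening: 0.0275
```

```bash
python3 -c "
from h import *
o=bot.get_obs();print(o['time'],o['q'].round(2),o['tcp_rot'],o['ee_pos'],o['opening'])"
```

```text
9.1 [   2.02   -4.75   -9.66   85.17    3.14 -178.62] [-1.76861340e+02  1.57161990e-01  6.41961849e-01] [0.48431311 0.02319756 0.31447187] 0.027479659865471753
```

Request:
drive_tool([
  {"dx": 0, "dy": 0.03, "dz": 0, "roll": 0.0, "hand": 0.015},
  {"dx": 0, "dy": 0.06, "dz": 0, "roll": 0, "hand": 0.015},
  {"dx": 0, "dy": 0.08, "dz": 0, "roll": 0, "hand": 0.015},
  {"dx": 0, "dy": 0.08, "dz": 0, "roll": 0, "hand": 0.015},
  {"dx": 0, "dy": 0.08, "dz": 0, "roll": 0, "hand": 0.015},
  {"dx": 0, "dy": 0.08, "dz": 0, "roll": 0, "hand": 0.015},
])

```text
time: 9.6
ee_pos: [0.4866, -0.0145, 0.3103]
tcp_rot: [-178.4, 0.2, -2.2]
wrist_force: [-1.1, -0.2, -0.1]
opening: 0.0276
```

```bash
python3 -c "
from h import *
o=bot.get_obs();print(o['time'],o['q'].round(2),o['tcp_rot'],o['ee_pos'],o['opening'])"
```

```text
9.6 [  -2.06   -4.4    -9.79   84.8     1.58 -179.89] [-178.4242016     0.19032272   -2.17181481] [ 0.48659254 -0.01445263  0.31027597] 0.02759892300510201
```

Works as predicted: the tilt dropped from 3.1° to 1.6°. One more push should level it.

Request:
drive_tool([
  {"dx": 0, "dy": 0.03, "dz": 0, "roll": 0.0, "hand": 0.015},
  {"dx": 0, "dy": 0.06, "dz": 0, "roll": 0, "hand": 0.015},
  {"dx": 0, "dy": 0.08, "dz": 0, "roll": 0, "hand": 0.015},
  {"dx": 0, "dy": 0.08, "dz": 0, "roll": 0, "hand": 0.015},
  {"dx": 0, "dy": 0.08, "dz": 0, "roll": 0, "hand": 0.015},
  {"dx": 0, "dy": 0.08, "dz": 0, "roll": 0, "hand": 0.015},
])

```text
time: 10.1
ee_pos: [0.488, -0.0425, 0.3081]
tcp_rot: [180.0, 0.2, -5.0]
wrist_force: [0.2, -0.4, -0.6]
opening: 0.0275
```

```bash
python3 -c "
from h import *
o=bot.get_obs();print(o['time'],o['q'].round(2),o['tcp_rot'],o['ee_pos'],o['opening'])"
```

```text
10.1 [-4.9800e+00 -3.9600e+00 -9.5900e+00  8.4590e+01 -1.0000e-02 -1.7994e+02] [179.98659485   0.22827752  -5.0390496 ] [ 0.48798552 -0.04252511  0.30814825] 0.027546144459470137
```

Request:
drive_tool([
  {"dx": -0.004, "dy": -0.035, "dz": 0, "roll": -0.005, "hand": 0.015},
  {"dx": -0.008, "dy": -0.07, "dz": 0.01, "roll": -0.01, "hand": 0.015},
  {"dx": -0.012, "dy": -0.105, "dz": 0.02, "roll": -0.015, "hand": 0.015},
  {"dx": -0.016, "dy": -0.14, "dz": 0.03, "roll": -0.02, "hand": 0.015},
  {"dx": -0.02, "dy": -0.17, "dz": 0.04, "roll": -0.022, "hand": 0.015},
  {"dx": -0.022, "dy": -0.189, "dz": 0.05, "roll": -0.022, "hand": 0.015},
  {"dx": -0.022, "dy": -0.189, "dz": 0.05, "roll": -0.022, "hand": 0.015},
  {"dx": -0.022, "dy": -0.189, "dz": 0.05, "roll": -0.022, "hand": 0.015},
  {"dx": -0.022, "dy": -0.189, "dz": 0.05, "roll": -0.022, "hand": 0.015},
])

```text
time: 10.85
ee_pos: [0.4824, 0.1477, 0.2584]
tcp_rot: [180.0, 0.2, -3.7]
wrist_force: [-0.7, 0.0, -1.2]
opening: 0.0273
```

Run:
```python
from h import *
c,W,H=cloud("wrist"); cv2.imwrite("pics/w4.png",c["frame"][:,:,::-1])
o=bot.get_obs();print(o["time"],o["ee_pos"],o["tcp_rot"],o["opening"],o["q"][5])
h,s,v=H[...,0],H[...,1],H[...,2]
B=inbox(W,(.3,.7),(.05,.4),(.0,.045))
for P in blobs(B&(s<70)&(W[...,2]>.026)&(W[...,2]<.045),W,30): print("metal",len(P),rect(P),np.round(np.median(P[:,2])*1000))
m=inbox(W,(.3,.7),(.05,.25),(.07,.25))&(s>100)&(h<35)
for P in blobs(m,W,300): print("caul",len(P),rect(P),np.round(np.percentile(P[:,2],[5,50,95])*1000))
```

```text
10.9 [0.48250288 0.14738035 0.25867007] [179.98741962   0.19221456  -3.77732936] 0.027713580440326308 -159.24996887801092
metal 538 (array([535.4, 275.1]), 11.9, 6.8, -3.3) 35.0
metal 466 (array([533.4, 246.5]), 12.2, 6.2, -4.8) 36.0
metal 362 (array([530.1, 197.8]), 12.1, 5.8, -4.5) 36.0
metal 178 (array([528.4, 169.5]), 11.6, 3.9, -4.7) 36.0
metal 114 (array([524.7, 118.7]), 12.1, 2.4, -3.7) 36.0
metal 441 (array([445.7, 281.4]), 13.3, 6.3, -5.8) 34.0
metal 380 (array([443.8, 252.5]), 13.6, 6.1, -6.6) 35.0
metal 136 (array([443. , 203.6]), 8.1, 5.2, -3.3) 34.0
caul 25311 (array([504.9, 144.8]), 101.1, 30.4, -3.9) [115. 116. 117.]
```

View pics/w4.png

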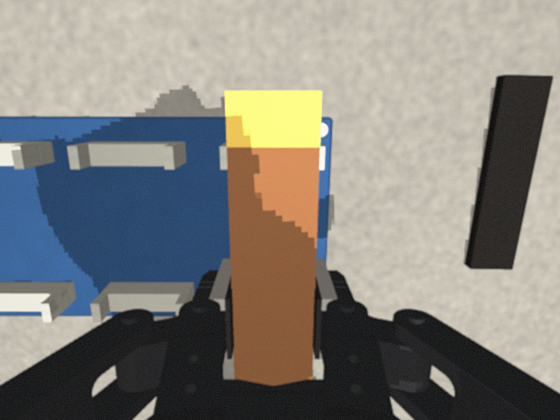

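The caul is held over the right cradle: caul at (270,240), saddles partly hidden beneath, strip at (510,170). The offsets come out within about 1–2 mm, so I'll lower and release.

Request:
drive_tool([
  {"dx": 0.001, "dy": -0.0005, "dz": 0.025, "roll": 0, "hand": 0.015},
  {"dx": 0.001, "dy": -0.0005, "dz": 0.045, "roll": 0, "hand": 0.015},
  {"dx": 0.001, "dy": -0.0005, "dz": 0.055, "roll": 0, "hand": 0.015},
  {"dx": 0.001, "dy": -0.0005, "dz": 0.0625, "roll": 0, "hand": 0.015},
  {"dx": 0.001, "dy": -0.0005, "dz": 0.0625, "roll": 0, "hand": 0.015},
  {"dx": 0.001, "dy": -0.0005, "dz": 0.0625, "roll": 0, "hand": 0.015},
  {"dx": 0.001, "dy": -0.0005, "dz": 0.0625, "roll": 0, "hand": 0.06},
  {"dx": 0.001, "dy": -0.0005, "dz": 0.0625, "roll": 0, "hand": 0.06},
  {"dx": 0.001, "dy": -0.0005, "dz": 0.0625, "roll": 0, "hand": 0.06},
  {"dx": 0.001, "dy": -0.0005, "dz": 0.0625, "roll": 0, "hand": 0.06},
  {"dx": 0.001, "dy": -0.0005, "dz": 0.04, "roll": 0, "hand": 0.06},
  {"dx": 0.001, "dy": -0.0005, "dz": 0.01, "roll": 0, "hand": 0.06},
  {"dx": 0.001, "dy": -0.0005, "dz": -0.03, "roll": 0, "hand": 0.06},
  {"dx": 0.001, "dy": -0.0005, "dz": -0.06, "roll": 0, "hand": 0.06},
  {"dx": 0.001, "dy": -0.0005, "dz": -0.06, "roll": 0, "hand": 0.06},
])

```text
time: 12.15
ee_pos: [0.4844, 0.1485, 0.325]
tcp_rot: [-179.8, -0.3, -3.8]
wrist_force: [1.0, 0.2, 0.5]
opening: 0.0601
```

Run:
```python
from h import *
c,W,H=cloud("wrist")
o=bot.get_obs();print(o["time"],o["ee_pos"],o["tcp_rot"],o["opening"],o["q"].round(1))
h,s,v=H[...,0],H[...,1],H[...,2]
m=inbox(W,(.3,.7),(.05,.25),(.045,.06))
for P in blobs(m,W,300): print("caul",len(P),rect(P),np.round(np.percentile(P[:,2],[5,50,95])*1000))
m=inbox(W,(.3,.7),(-.1,.06),(.004,.015))&(v<60)
for P in blobs(m,W,300): print("strip",len(P),rect(P),np.round(np.percentile(P[:,2],[5,50,95])*1000))
```

```text
12.2 [0.48429644 0.14846847 0.3219923 ] [-1.79890862e+02 -1.09094868e-01 -3.75253647e+00] 0.05996811906860158 [ 1.700e+01 -1.900e+00 -6.100e+00  8.570e+01  1.000e-01 -1.592e+02]
caul 8706 (array([482. , 147.2]), 149.7, 28.1, -3.9) [51. 52. 53.]
strip 5375 (array([501.1,   4.6]), 115.4, 28.2, -5.0) [7. 8. 9.]
```

Yellow sits at (482.0,147.2) with its top at 52 mm and yaw −3.9°, which is seated and centred. Now the strip.

Request:
drive_tool([
  {"dx": 0.007, "dy": 0.036, "dz": 0, "roll": 0.005, "hand": 0.06},
  {"dx": 0.014, "dy": 0.072, "dz": 0.02, "roll": 0.01, "hand": 0.06},
  {"dx": 0.021, "dy": 0.108, "dz": 0.04, "roll": 0.015, "hand": 0.06},
  {"dx": 0.027, "dy": 0.142, "dz": 0.06, "roll": 0.021, "hand": 0.06},
  {"dx": 0.027, "dy": 0.142, "dz": 0.09, "roll": 0.021, "hand": 0.06},
  {"dx": 0.027, "dy": 0.142, "dz": 0.11, "roll": 0.021, "hand": 0.06},
  {"dx": 0.027, "dy": 0.142, "dz": 0.12, "roll": 0.021, "hand": 0.06},
  {"dx": 0.027, "dy": 0.142, "dz": 0.12, "roll": 0.021, "hand": 0.06},
  {"dx": 0.027, "dy": 0.142, "dz": 0.12, "roll": 0.021, "hand": 0.06},
])

```text
time: 12.95
ee_pos: [0.5007, 0.005, 0.1982]
tcp_rot: [180.0, 0.3, -4.9]
wrist_force: [0.6, -0.2, -0.4]
opening: 0.0599
```

Run:
```python
from h import *
o=bot.get_obs();print(o["time"],o["ee_pos"],o["tcp_rot"],o["opening"],o["q"].round(1))
c,W,H=cloud("wrist"); v=H[...,2]
cv2.imwrite("pics/w5.png",c["frame"][:,:,::-1])
m=inbox(W,(.3,.7),(-.05,.06),(.004,.013))&(v<60)
for P in blobs(m,W,300): print("strip",len(P),rect(P),np.round(np.percentile(P[:,2],[5,50,95])*1000),P[:,0].max())
```

```text
12.95 [0.50072655 0.00504973 0.19817539] [179.97364269   0.26418961  -4.92962863] 0.05991078498573012 [   0.6   -0.4  -18.4   72.3   -0.  -174.5]
strip 13812 (array([500.8,   3.4]), 118.1, 27.3, -4.8) [7. 8. 9.] 0.5605802196041596
```

View pics/w5.png

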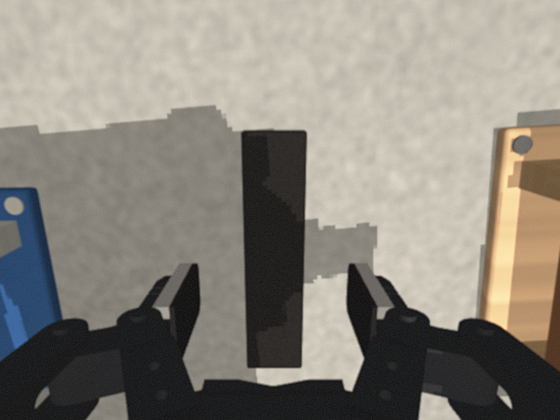

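The strip is centred between the pads (column 273 against 272), and depth puts its centre within 2 mm of the tool. Lowering and gripping.

Request:
drive_tool([
  {"dx": 0, "dy": 0.001, "dz": 0.01, "roll": 0, "hand": 0.06},
  {"dx": 0, "dy": 0.001, "dz": 0.017, "roll": 0, "hand": 0.05},
  {"dx": 0, "dy": 0.001, "dz": 0.021, "roll": 0, "hand": 0.04},
  {"dx": 0, "dy": 0.001, "dz": 0.0215, "roll": 0, "hand": 0.036},
  {"dx": 0, "dy": 0.001, "dz": 0.0215, "roll": 0, "hand": 0.036},
  {"dx": 0, "dy": 0.001, "dz": 0.0215, "roll": 0, "hand": 0.036},
], force=30)

```text
time: 13.5
ee_pos: [0.5007, 0.0038, 0.1768]
tcp_rot: [180.0, 0.2, -5.0]
wrist_force: [0.5, -0.1, -0.6]
opening: 0.0359
```

Request:
drive_tool([
  {"dx": 0, "dy": 0, "dz": 0, "roll": 0, "hand": 0.015},
  {"dx": 0, "dy": 0, "dz": 0, "roll": 0, "hand": 0.015},
  {"dx": 0, "dy": 0, "dz": 0, "roll": 0, "hand": 0.015},
  {"dx": 0, "dy": 0, "dz": 0, "roll": 0, "hand": 0.015},
  {"dx": 0, "dy": 0, "dz": 0, "roll": 0, "hand": 0.015},
  {"dx": 0, "dy": 0, "dz": -0.01, "roll": 0, "hand": 0.015},
  {"dx": 0, "dy": 0, "dz": -0.04, "roll": 0, "hand": 0.015},
  {"dx": 0, "dy": 0, "dz": -0.08, "roll": 0, "hand": 0.015},
  {"dx": 0, "dy": 0, "dz": -0.1, "roll": 0, "hand": 0.015},
  {"dx": 0, "dy": 0, "dz": -0.1, "roll": 0, "hand": 0.015},
])

```text
time: 14.33
ee_pos: [0.502, 0.0037, 0.2821]
tcp_rot: [-180.0, -0.2, -5.0]
wrist_force: [0.5, -0.3, -0.7]
opening: 0.0269
```

Run:
```python
from h import *
o=bot.get_obs();print(o["time"],o["ee_pos"],o["tcp_rot"],o["opening"],o["q"].round(1))
c,W,H=cloud("wrist"); v=H[...,2]
cv2.imwrite("pics/w6.png",c["frame"][:,:,::-1])
m=inbox(W,(.47,.7),(-.05,.06),(.09,.13))&(v<70)
for P in blobs(m,W,300): print("strip",len(P),rect(P),np.round(np.percentile(P[:,2],[5,50,95])*1000),P[:,0].max())
```

```text
14.3333 [0.50195655 0.00373579 0.28214928] [-179.98725121   -0.18264955   -4.96489139] 0.026931096166488984 [   0.4   -2.4  -10.9   81.2   -0.  -174.6]
strip 15200 (array([515.7,   1.5]), 93.2, 29.5, -3.4) [113. 114. 115.] 0.5628715755961036
```

View pics/w6.png

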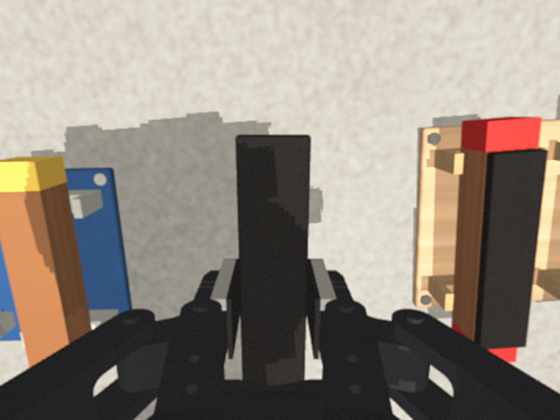

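The strip is held level (top at 113–115 mm along it) and in line with the tool. Moving it above yellow.

Request:
drive_tool([
  {"dx": -0.008, "dy": -0.035, "dz": 0, "roll": -0.005, "hand": 0.015},
  {"dx": -0.017, "dy": -0.07, "dz": 0, "roll": -0.01, "hand": 0.015},
  {"dx": -0.025, "dy": -0.105, "dz": 0.0, "roll": -0.015, "hand": 0.015},
  {"dx": -0.0337, "dy": -0.13, "dz": 0.01, "roll": -0.019, "hand": 0.015},
  {"dx": -0.0337, "dy": -0.1418, "dz": 0.03, "roll": -0.019, "hand": 0.015},
  {"dx": -0.0337, "dy": -0.1418, "dz": 0.035, "roll": -0.019, "hand": 0.015},
  {"dx": -0.0337, "dy": -0.1418, "dz": 0.035, "roll": -0.019, "hand": 0.015},
  {"dx": -0.0337, "dy": -0.1418, "dz": 0.035, "roll": -0.019, "hand": 0.015},
])

```text
time: 15.05
ee_pos: [0.4794, 0.1474, 0.2412]
tcp_rot: [179.9, 0.3, -3.9]
wrist_force: [0.2, -1.0, -1.0]
opening: 0.0267
```

Run:
```python
from h import *
o=bot.get_obs();print(o["time"],o["ee_pos"],o["tcp_rot"],o["opening"])
c,W,H=cloud("wrist"); v,s=H[...,2],H[...,1]
cv2.imwrite("pics/w7.png",c["frame"][:,:,::-1])
m=inbox(W,(.455,.7),(.1,.2),(.06,.1))&(v<80)
for P in blobs(m,W,300): print("strip",len(P),rect(P),np.round(np.percentile(P[:,2],[5,50,95])*1000),P[:,0].max())
m=inbox(W,(.5,.7),(.1,.2),(.045,.06))&(s>100)
for P in blobs(m,W,100): print("caul",len(P),rect(P),np.round(np.percentile(P[:,2],[5,50,95])*1000),P[:,0].max())
```

```text
15.05 [0.47936146 0.14736291 0.24117725] [179.93149818   0.31868627  -3.88727102] 0.0267107897730313
strip 14615 (array([496.3, 144.9]), 83.8, 29.5, -2.5) [71. 72. 82.] 0.5386425989968968
strip 378 (array([488.1, 168.1]), 8.7, 3.4, -61.2) [78. 89. 98.] 0.49173476949089967
strip 358 (array([484.2, 121.6]), 5.2, 1.6, 81.8) [78. 89. 98.] 0.48513293217039394
caul 667 (array([543.7, 142.9]), 28.0, 12.8, 85.7) [51. 52. 53.] 0.5511725847014686
```

View pics/w7.png

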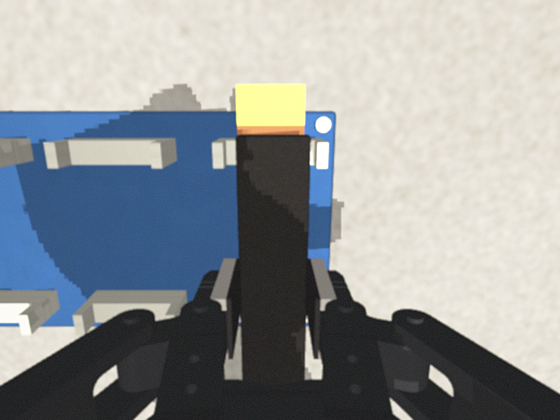

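The strip is above yellow, with the yellow end showing at (270,105) and lined up with it. I need a small correction of +2 mm along and +1 mm across, then lower and release.

Request:
drive_tool([
  {"dx": 0.002, "dy": -0.001, "dz": 0.005, "roll": 0, "hand": 0.015},
  {"dx": 0.002, "dy": -0.001, "dz": 0.009, "roll": 0, "hand": 0.015},
  {"dx": 0.002, "dy": -0.001, "dz": 0.0115, "roll": 0, "hand": 0.015},
  {"dx": 0.002, "dy": -0.001, "dz": 0.0115, "roll": 0, "hand": 0.015},
  {"dx": 0.002, "dy": -0.001, "dz": 0.0115, "roll": 0, "hand": 0.015},
  {"dx": 0.002, "dy": -0.001, "dz": 0.0115, "roll": 0, "hand": 0.015},
])

```text
time: 15.6
ee_pos: [0.4816, 0.1487, 0.2303]
tcp_rot: [180.0, 0.2, -3.9]
wrist_force: [-0.5, -0.2, -0.6]
opening: 0.0268
```

Request:
drive_tool([
  {"dx": 0, "dy": 0, "dz": 0.001, "roll": 0, "hand": 0.015},
  {"dx": 0, "dy": 0, "dz": 0.001, "roll": 0, "hand": 0.015},
  {"dx": 0, "dy": 0, "dz": 0.001, "roll": 0, "hand": 0.04},
  {"dx": 0, "dy": 0, "dz": 0.001, "roll": 0, "hand": 0.06},
  {"dx": 0, "dy": 0, "dz": 0.001, "roll": 0, "hand": 0.06},
  {"dx": 0, "dy": 0, "dz": 0.001, "roll": 0, "hand": 0.06},
  {"dx": 0, "dy": 0, "dz": 0.001, "roll": 0, "hand": 0.06},
  {"dx": 0, "dy": 0, "dz": -0.02, "roll": 0, "hand": 0.06},
  {"dx": 0, "dy": 0, "dz": -0.05, "roll": 0, "hand": 0.06},
  {"dx": 0, "dy": 0, "dz": -0.08, "roll": 0, "hand": 0.06},
  {"dx": 0, "dy": 0, "dz": -0.09, "roll": 0, "hand": 0.06},
  {"dx": 0, "dy": 0, "dz": -0.09, "roll": 0, "hand": 0.06},
])

```text
time: 16.6
ee_pos: [0.4825, 0.149, 0.3233]
tcp_rot: [-179.9, -0.0, -3.9]
wrist_force: [-0.3, 0.1, 0.0]
opening: 0.0601
```

Run:
```python
from h import *
o=bot.get_obs();print(o["time"],o["ee_pos"],o["tcp_rot"],o["opening"],o['q'].round(1))
c,W,H=cloud("wrist"); v,s=H[...,2],H[...,1]
m=inbox(W,(.35,.7),(.1,.2),(.0565,.066))&(v<90)
for P in blobs(m,W,300): print("strip",len(P),rect(P),np.round(np.percentile(P[:,2],[5,50,95])*1000))
m=inbox(W,(.35,.7),(.1,.2),(.047,.056))
P=W[m]; print("caul",len(P),rect(P),np.round(np.percentile(P[:,2],[5,50,95])*1000))
```

```text
16.6 [0.48249724 0.1489892  0.32325834] [-1.79916352e+02 -3.87916293e-02 -3.87091874e+00] 0.06009705921370243 [ 1.71e+01 -2.10e+00 -6.20e+00  8.59e+01  1.00e-01 -1.59e+02]
strip 7104 (array([481.9, 147.8]), 116.6, 27.8, -3.9) [59. 60. 61.]
caul 1804 (array([481.9, 147.1]), 149.7, 27.8, -3.9) [51. 52. 53.]
```

The strip is at (481.9,147.8) on the caul at (481.9,147.1), flat at 60 mm and in line. Next is red. I'll turn the wrist half a turn on the way so joint 6 stays mid-range.

Request:
drive_tool([
  {"dx": 0.0, "dy": 0.0, "dz": -0.01, "roll": 0.12, "hand": 0.06},
  {"dx": 0.001, "dy": 0.015, "dz": -0.01, "roll": 0.24, "hand": 0.06},
  {"dx": 0.002, "dy": 0.03, "dz": -0.01, "roll": 0.36, "hand": 0.06},
  {"dx": 0.003, "dy": 0.05, "dz": -0.01, "roll": 0.48, "hand": 0.06},
  {"dx": 0.004, "dy": 0.065, "dz": -0.01, "roll": 0.6, "hand": 0.06},
  {"dx": 0.005, "dy": 0.08, "dz": -0.01, "roll": 0.72, "hand": 0.06},
  {"dx": 0.006, "dy": 0.1, "dz": -0.01, "roll": 0.84, "hand": 0.06},
  {"dx": 0.007, "dy": 0.115, "dz": -0.01, "roll": 0.96, "hand": 0.06},
  {"dx": 0.008, "dy": 0.13, "dz": -0.01, "roll": 1.08, "hand": 0.06},
  {"dx": 0.009, "dy": 0.15, "dz": -0.01, "roll": 1.2, "hand": 0.06},
  {"dx": 0.01, "dy": 0.165, "dz": -0.01, "roll": 1.32, "hand": 0.06},
  {"dx": 0.011, "dy": 0.18, "dz": -0.01, "roll": 1.44, "hand": 0.06},
  {"dx": 0.012, "dy": 0.2, "dz": -0.01, "roll": 1.56, "hand": 0.06},
  {"dx": 0.013, "dy": 0.215, "dz": -0.01, "roll": 1.68, "hand": 0.06},
  {"dx": 0.014, "dy": 0.23, "dz": -0.01, "roll": 1.8, "hand": 0.06},
  {"dx": 0.015, "dy": 0.245, "dz": -0.01, "roll": 1.92, "hand": 0.06},
  {"dx": 0.016, "dy": 0.26, "dz": -0.01, "roll": 2.04, "hand": 0.06},
  {"dx": 0.017, "dy": 0.27, "dz": -0.01, "roll": 2.16, "hand": 0.06},
  {"dx": 0.017, "dy": 0.277, "dz": -0.01, "roll": 2.28, "hand": 0.06},
  {"dx": 0.017, "dy": 0.277, "dz": -0.01, "roll": 2.4, "hand": 0.06},
])

```text
time: 18.32
ee_pos: [0.4799, -0.1298, 0.3281]
tcp_rot: [179.7, -0.3, -141.8]
wrist_force: [-0.4, -0.2, 0.2]
opening: 0.0599
```

Request:
drive_tool([
  {"dx": 0, "dy": 0, "dz": 0, "roll": 0.12, "hand": 0.06},
  {"dx": 0, "dy": 0, "dz": 0, "roll": 0.24, "hand": 0.06},
  {"dx": 0, "dy": 0, "dz": 0, "roll": 0.36, "hand": 0.06},
  {"dx": 0, "dy": 0, "dz": 0, "roll": 0.48, "hand": 0.06},
  {"dx": 0, "dy": 0, "dz": 0, "roll": 0.6, "hand": 0.06},
  {"dx": 0, "dy": 0, "dz": 0, "roll": 0.68, "hand": 0.06},
  {"dx": 0, "dy": 0, "dz": 0, "roll": 0.68, "hand": 0.06},
  {"dx": 0, "dy": 0, "dz": 0, "roll": 0.68, "hand": 0.06},
])

```text
time: 18.98
ee_pos: [0.4801, -0.1287, 0.3288]
tcp_rot: [180.0, -0.3, 179.8]
wrist_force: [-0.3, 0.8, -0.1]
opening: 0.06
```

Run:
```python
from h import *
o=bot.get_obs();print(o["time"],o["ee_pos"],o["tcp_rot"],o["opening"],o['q'].round(1))
c,W,H=cloud("wrist"); v,s=H[...,2],H[...,1]
for P in blobs(inbox(W,(.3,.7),(-.3,-.05),(.0565,.066)),W,300): print("RG",len(P),rect(P),np.round(np.percentile(P[:,2],[5,50,95])*1000))
```

```text
18.9833 [ 0.48006406 -0.12868234  0.32875528] [179.97510062  -0.33744754 179.8107513 ] 0.060031056071783974 [-15.   -2.9  -6.4  86.9  -0.1 -14.8]
RG 7019 (array([ 480.2, -129.3]), 117.4, 28.1, -0.3) [59. 60. 61.]
RG 5957 (array([ 485.8, -210.5]), 112.4, 28.6, -1.1) [59. 60. 61.]
```

Request:
drive_tool([
  {"dx": 0, "dy": 0, "dz": 0.04, "roll": 0, "hand": 0.06},
  {"dx": 0, "dy": 0, "dz": 0.08, "roll": 0, "hand": 0.06},
  {"dx": 0, "dy": 0, "dz": 0.105, "roll": 0, "hand": 0.06},
  {"dx": 0, "dy": 0, "dz": 0.122, "roll": 0, "hand": 0.06},
  {"dx": 0, "dy": 0, "dz": 0.132, "roll": 0, "hand": 0.06},
  {"dx": 0, "dy": 0, "dz": 0.132, "roll": 0, "hand": 0.06},
  {"dx": 0, "dy": 0, "dz": 0.132, "roll": 0, "hand": 0.015},
  {"dx": 0, "dy": 0, "dz": 0.132, "roll": 0, "hand": 0.015},
  {"dx": 0, "dy": 0, "dz": 0.132, "roll": 0, "hand": 0.015},
  {"dx": 0, "dy": 0, "dz": 0.132, "roll": 0, "hand": 0.015},
  {"dx": 0, "dy": 0, "dz": 0.132, "roll": 0, "hand": 0.015},
  {"dx": 0, "dy": 0, "dz": 0.132, "roll": 0, "hand": 0.015},
], force=40)

```text
time: 20.03
ee_pos: [0.4803, -0.1288, 0.1999]
tcp_rot: [-180.0, -0.1, 179.7]
wrist_force: [-0.1, -0.3, 6.0]
opening: 0.0273
```

Request:
drive_tool([
  {"dx": 0, "dy": 0, "dz": -0.02, "roll": 0, "hand": 0.015},
  {"dx": 0, "dy": 0, "dz": -0.05, "roll": 0, "hand": 0.015},
  {"dx": 0, "dy": 0.01, "dz": -0.08, "roll": 0, "hand": 0.015},
  {"dx": 0, "dy": 0.03, "dz": -0.1, "roll": 0, "hand": 0.015},
  {"dx": -0.001, "dy": 0.065, "dz": -0.11, "roll": 0, "hand": 0.015},
  {"dx": -0.002, "dy": 0.105, "dz": -0.11, "roll": 0.01, "hand": 0.015},
  {"dx": -0.003, "dy": 0.145, "dz": -0.11, "roll": 0.02, "hand": 0.015},
  {"dx": -0.004, "dy": 0.185, "dz": -0.11, "roll": 0.03, "hand": 0.015},
  {"dx": -0.005, "dy": 0.225, "dz": -0.11, "roll": 0.04, "hand": 0.015},
  {"dx": -0.006, "dy": 0.265, "dz": -0.11, "roll": 0.05, "hand": 0.015},
  {"dx": -0.007, "dy": 0.305, "dz": -0.11, "roll": 0.061, "hand": 0.015},
  {"dx": -0.008, "dy": 0.345, "dz": -0.11, "roll": 0.061, "hand": 0.015},
  {"dx": -0.009, "dy": 0.38, "dz": -0.11, "roll": 0.061, "hand": 0.015},
  {"dx": -0.01, "dy": 0.41, "dz": -0.1, "roll": 0.061, "hand": 0.015},
  {"dx": -0.01, "dy": 0.432, "dz": -0.08, "roll": 0.061, "hand": 0.015},
  {"dx": -0.01, "dy": 0.432, "dz": -0.06, "roll": 0.061, "hand": 0.015},
  {"dx": -0.01, "dy": 0.432, "dz": -0.06, "roll": 0.061, "hand": 0.015},
  {"dx": -0.01, "dy": 0.432, "dz": -0.06, "roll": 0.061, "hand": 0.015},
])

```text
time: 21.53
ee_pos: [0.4922, 0.3031, 0.2576]
tcp_rot: [-179.9, -0.3, 176.2]
wrist_force: [-0.9, 0.3, -0.0]
opening: 0.0278
```

Run:
```python
from h import *
c,W,H=cloud("wrist"); cv2.imwrite("pics/w8.png",c["frame"][:,:,::-1])
o=bot.get_obs();print(o["time"],o["ee_pos"],o["tcp_rot"],o["opening"],o["q"].round(1))
h,s,v=H[...,0],H[...,1],H[...,2]
B=inbox(W,(.3,.7),(.05,.4),(.0,.045))
for P in blobs(B&(s<70)&(W[...,2]>.026)&(W[...,2]<.045),W,30): print("metal",len(P),rect(P),np.round(np.median(P[:,2])*1000))
m=inbox(W,(.3,.7),(.25,.36),(.09,.2))&(((v<90)&(W[...,0]<.5))|(s>150))
for P in blobs(m,W,300): print("caul",len(P),rect(P),np.round(np.percentile(P[:,2],[5,50,95])*1000),P[:,0].min())
```

```text
21.5833 [0.49260924 0.30286526 0.25894415] [-179.97415799   -0.22038878  176.14907825] 0.027216705924715603 [31.6  8.6 -2.1 79.5  0.1 35.4]
metal 531 (array([437.7, 175. ]), 12.1, 6.8, -4.6) 35.0
metal 456 (array([439.7, 203.9]), 12.1, 6.0, -3.3) 35.0
metal 351 (array([442.9, 252.5]), 12.1, 5.8, -4.8) 36.0
metal 201 (array([448.2, 330.8]), 11.9, 4.3, -1.8) 36.0
metal 60 (array([444.8, 279.5]), 11.9, 1.3, -5.1) 37.0
metal 437 (array([530. , 167.2]), 19.9, 10.3, -28.3) 34.0
metal 372 (array([529.4, 197.7]), 13.0, 5.9, -5.2) 35.0
metal 71 (array([527.5, 245.9]), 7.3, 3.1, -72.7) 31.0
caul 64170 (array([458.3, 305. ]), 110.0, 83.4, 90.0) [110. 141. 171.] 0.41656038285911595
```

View pics/w8.png

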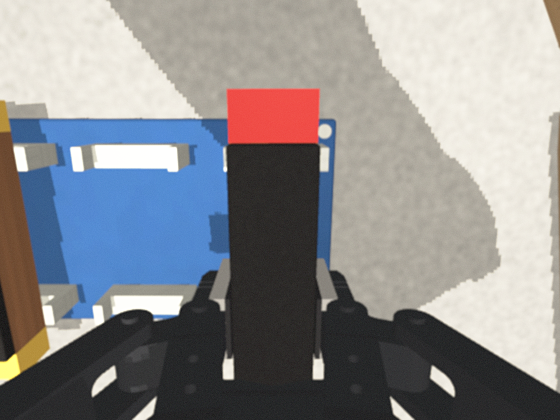

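Red is above the left cradle: caul at (273,230), saddle ends visible on both sides at (228,158) and (323,158). Lower and release.

Request:
drive_tool([
  {"dx": 0, "dy": 0, "dz": 0.025, "roll": 0, "hand": 0.015},
  {"dx": 0, "dy": 0, "dz": 0.045, "roll": 0, "hand": 0.015},
  {"dx": 0, "dy": 0, "dz": 0.053, "roll": 0, "hand": 0.015},
  {"dx": 0, "dy": 0, "dz": 0.058, "roll": 0, "hand": 0.015},
  {"dx": 0, "dy": 0, "dz": 0.058, "roll": 0, "hand": 0.015},
  {"dx": 0, "dy": 0, "dz": 0.058, "roll": 0, "hand": 0.015},
  {"dx": 0, "dy": 0, "dz": 0.058, "roll": 0, "hand": 0.06},
  {"dx": 0, "dy": 0, "dz": 0.058, "roll": 0, "hand": 0.06},
  {"dx": 0, "dy": 0, "dz": 0.058, "roll": 0, "hand": 0.06},
  {"dx": 0, "dy": 0, "dz": 0.058, "roll": 0, "hand": 0.06},
  {"dx": 0, "dy": 0, "dz": 0.04, "roll": 0, "hand": 0.06},
  {"dx": 0, "dy": 0, "dz": 0.01, "roll": 0, "hand": 0.06},
  {"dx": 0, "dy": 0, "dz": -0.03, "roll": 0, "hand": 0.06},
  {"dx": 0, "dy": 0, "dz": -0.07, "roll": 0, "hand": 0.06},
  {"dx": 0, "dy": 0, "dz": -0.07, "roll": 0, "hand": 0.06},
])

```text
time: 22.83
ee_pos: [0.4934, 0.3036, 0.3369]
tcp_rot: [179.6, 0.3, 176.2]
wrist_force: [1.1, 0.5, 1.2]
opening: 0.0598
```

Run:
```python
from h import *
c,W,H=cloud("wrist"); v=H[...,2]
o=bot.get_obs();print(o["time"],o["ee_pos"],o["tcp_rot"],o["opening"])
for P in blobs(inbox(W,(.3,.7),(.05,.4),(.0565,.066)),W,300): print("top",len(P),rect(P),np.round(np.percentile(P[:,2],[5,50,95])*1000))
P=W[inbox(W,(.3,.7),(.27,.34),(.048,.056))];print(rect(P))
```

```text
22.8833 [0.49340086 0.30362801 0.33330531] [1.79751227e+02 1.43121274e-01 1.76165819e+02] 0.05987222816203396
top 7215 (array([481.2, 147.7]), 118.3, 29.6, -3.9) [59. 60. 61.]
top 6699 (array([492.9, 301.9]), 118.2, 28.0, -3.8) [59. 60. 61.]
(array([493., 302.]), 149.8, 27.7, -3.7)
```

Red is seated at (493,302) with yaw −3.8°. Now green.

Request:
drive_tool([
  {"dx": -0.002, "dy": -0.04, "dz": 0, "roll": 0, "hand": 0.06},
  {"dx": -0.004, "dy": -0.08, "dz": 0, "roll": -0.01, "hand": 0.06},
  {"dx": -0.007, "dy": -0.12, "dz": 0, "roll": -0.02, "hand": 0.06},
  {"dx": -0.009, "dy": -0.16, "dz": 0, "roll": -0.03, "hand": 0.06},
  {"dx": -0.012, "dy": -0.2, "dz": 0, "roll": -0.04, "hand": 0.06},
  {"dx": -0.014, "dy": -0.24, "dz": 0, "roll": -0.048, "hand": 0.06},
  {"dx": -0.016, "dy": -0.28, "dz": 0, "roll": -0.048, "hand": 0.06},
  {"dx": -0.019, "dy": -0.32, "dz": 0, "roll": -0.048, "hand": 0.06},
  {"dx": -0.021, "dy": -0.36, "dz": 0, "roll": -0.048, "hand": 0.06},
  {"dx": -0.023, "dy": -0.4, "dz": 0, "roll": -0.048, "hand": 0.06},
  {"dx": -0.025, "dy": -0.44, "dz": 0, "roll": -0.048, "hand": 0.06},
  {"dx": -0.028, "dy": -0.475, "dz": 0, "roll": -0.048, "hand": 0.06},
  {"dx": -0.03, "dy": -0.5, "dz": 0, "roll": -0.048, "hand": 0.06},
  {"dx": -0.03, "dy": -0.513, "dz": 0, "roll": -0.048, "hand": 0.06},
  {"dx": -0.03, "dy": -0.513, "dz": 0, "roll": -0.048, "hand": 0.06},
  {"dx": -0.03, "dy": -0.513, "dz": 0, "roll": -0.048, "hand": 0.06},
  {"dx": -0.03, "dy": -0.513, "dz": 0, "roll": -0.048, "hand": 0.06},
])

```text
time: 24.3
ee_pos: [0.4884, -0.2097, 0.3279]
tcp_rot: [180.0, -0.3, 178.9]
wrist_force: [-0.3, 0.4, 0.1]
opening: 0.06
```

Run:
```python
from h import *
o=bot.get_obs();print(o["time"],o["ee_pos"],o["tcp_rot"],o["opening"],o['q'].round(1))
c,W,H=cloud("wrist")
for P in blobs(inbox(W,(.3,.7),(-.3,-.05),(.0565,.066)),W,300): print("G",len(P),rect(P),np.round(np.percentile(P[:,2],[5,50,95])*1000))
```

```text
24.3 [ 0.48843684 -0.2096951   0.32786541] [179.9749919   -0.25820437 178.94909793] 0.06004548697130866 [-23.2   1.7  -1.8  86.7  -0.1 -22.2]
G 7094 (array([ 488.4, -210.6]), 117.5, 28.1, -1.0) [59. 60. 61.]
```

Request:
drive_tool([
  {"dx": 0, "dy": 0, "dz": 0.04, "roll": 0, "hand": 0.06},
  {"dx": 0, "dy": 0, "dz": 0.08, "roll": 0, "hand": 0.06},
  {"dx": 0, "dy": 0, "dz": 0.105, "roll": 0, "hand": 0.06},
  {"dx": 0, "dy": 0, "dz": 0.122, "roll": 0, "hand": 0.06},
  {"dx": 0, "dy": 0, "dz": 0.131, "roll": 0, "hand": 0.06},
  {"dx": 0, "dy": 0, "dz": 0.131, "roll": 0, "hand": 0.06},
  {"dx": 0, "dy": 0, "dz": 0.131, "roll": 0, "hand": 0.015},
  {"dx": 0, "dy": 0, "dz": 0.131, "roll": 0, "hand": 0.015},
  {"dx": 0, "dy": 0, "dz": 0.131, "roll": 0, "hand": 0.015},
  {"dx": 0, "dy": 0, "dz": 0.131, "roll": 0, "hand": 0.015},
  {"dx": 0, "dy": 0, "dz": 0.131, "roll": 0, "hand": 0.015},
  {"dx": 0, "dy": 0, "dz": 0.131, "roll": 0, "hand": 0.015},
], force=40)

```text
time: 25.35
ee_pos: [0.4885, -0.2108, 0.199]
tcp_rot: [-180.0, -0.1, 178.9]
wrist_force: [-0.1, 1.7, 7.4]
opening: 0.0278
```

Request:
drive_tool([
  {"dx": 0, "dy": 0, "dz": -0.02, "roll": 0, "hand": 0.015},
  {"dx": 0, "dy": 0, "dz": -0.05, "roll": 0, "hand": 0.015},
  {"dx": 0, "dy": 0.01, "dz": -0.08, "roll": 0, "hand": 0.015},
  {"dx": 0, "dy": 0.03, "dz": -0.1, "roll": 0, "hand": 0.015},
  {"dx": 0.001, "dy": 0.065, "dz": -0.11, "roll": 0, "hand": 0.015},
  {"dx": 0.002, "dy": 0.105, "dz": -0.11, "roll": 0.01, "hand": 0.015},
  {"dx": 0.003, "dy": 0.145, "dz": -0.11, "roll": 0.02, "hand": 0.015},
  {"dx": 0.004, "dy": 0.185, "dz": -0.11, "roll": 0.03, "hand": 0.015},
  {"dx": 0.005, "dy": 0.225, "dz": -0.11, "roll": 0.04, "hand": 0.015},
  {"dx": 0.006, "dy": 0.265, "dz": -0.11, "roll": 0.048, "hand": 0.015},
  {"dx": 0.007, "dy": 0.305, "dz": -0.11, "roll": 0.048, "hand": 0.015},
  {"dx": 0.008, "dy": 0.345, "dz": -0.11, "roll": 0.048, "hand": 0.015},
  {"dx": 0.009, "dy": 0.38, "dz": -0.11, "roll": 0.048, "hand": 0.015},
  {"dx": 0.009, "dy": 0.415, "dz": -0.11, "roll": 0.048, "hand": 0.015},
  {"dx": 0.009, "dy": 0.4367, "dz": -0.1, "roll": 0.048, "hand": 0.015},
  {"dx": 0.009, "dy": 0.4367, "dz": -0.07, "roll": 0.048, "hand": 0.015},
  {"dx": 0.009, "dy": 0.4367, "dz": -0.06, "roll": 0.048, "hand": 0.015},
  {"dx": 0.009, "dy": 0.4367, "dz": -0.06, "roll": 0.048, "hand": 0.015},
  {"dx": 0.009, "dy": 0.4367, "dz": -0.06, "roll": 0.048, "hand": 0.015},
])

```text
time: 26.93
ee_pos: [0.4874, 0.2255, 0.2574]
tcp_rot: [-179.9, -0.3, 176.1]
wrist_force: [0.2, -0.3, -0.6]
opening: 0.0276
```

Run:
```python
from h import *
c,W,H=cloud("wrist"); cv2.imwrite("pics/w9.png",c["frame"][:,:,::-1])
o=bot.get_obs();print(o["time"],o["ee_pos"],o["tcp_rot"],o["opening"])
```

```text
26.9833 [0.48768797 0.22552062 0.25835443] [179.99934453  -0.18185921 176.0978192 ] 0.027320276066783077
```

View pics/w9.png

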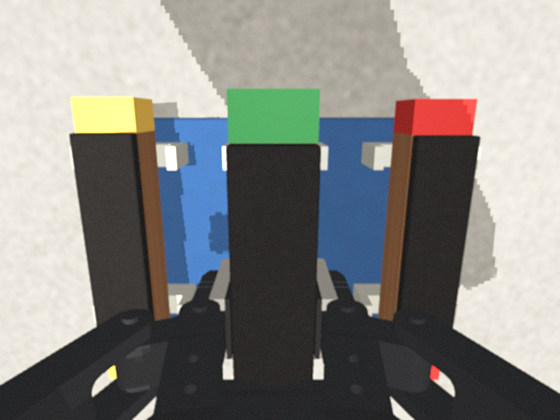

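Green is centred over the middle cradle at (273,230), with the yellow caul plus strip at left and red at right, both undisturbed. Lower, and open to only 48 mm.

Request:
drive_tool([
  {"dx": 0, "dy": 0, "dz": 0.025, "roll": 0, "hand": 0.015},
  {"dx": 0, "dy": 0, "dz": 0.045, "roll": 0, "hand": 0.015},
  {"dx": 0, "dy": 0, "dz": 0.053, "roll": 0, "hand": 0.015},
  {"dx": 0, "dy": 0, "dz": 0.0585, "roll": 0, "hand": 0.015},
  {"dx": 0, "dy": 0, "dz": 0.0585, "roll": 0, "hand": 0.015},
  {"dx": 0, "dy": 0, "dz": 0.0585, "roll": 0, "hand": 0.015},
  {"dx": 0, "dy": 0, "dz": 0.0585, "roll": 0, "hand": 0.048},
  {"dx": 0, "dy": 0, "dz": 0.0585, "roll": 0, "hand": 0.048},
  {"dx": 0, "dy": 0, "dz": 0.0585, "roll": 0, "hand": 0.048},
  {"dx": 0, "dy": 0, "dz": 0.0585, "roll": 0, "hand": 0.048},
  {"dx": 0, "dy": 0, "dz": 0.04, "roll": 0, "hand": 0.048},
  {"dx": 0, "dy": 0, "dz": 0.01, "roll": 0, "hand": 0.048},
  {"dx": 0, "dy": 0, "dz": -0.03, "roll": 0, "hand": 0.048},
  {"dx": 0, "dy": 0, "dz": -0.07, "roll": 0, "hand": 0.048},
  {"dx": 0, "dy": 0, "dz": -0.1, "roll": 0, "hand": 0.048},
  {"dx": 0, "dy": 0, "dz": -0.12, "roll": 0, "hand": 0.048},
  {"dx": 0, "dy": 0, "dz": -0.12, "roll": 0, "hand": 0.048},
])

```text
time: 28.4
ee_pos: [0.4882, 0.2263, 0.3823]
tcp_rot: [179.8, 0.1, 176.2]
wrist_force: [1.7, -0.2, 0.2]
opening: 0.0479
```

Run:
```python
from h import *
c,W,H=cloud("wrist"); cv2.imwrite("pics/w10.png",c["frame"][:,:,::-1])
o=bot.get_obs();print(o["time"],o["ee_pos"],o["tcp_rot"],o["opening"],o["wrist_force"])
for P in blobs(inbox(W,(.3,.7),(.05,.4),(.0565,.066)),W,300): print("top",len(P),rect(P),np.round(np.percentile(P[:,2],[5,50,95])*1000))
for y in((.12,.18),(.2,.25),(.27,.34)): print("caul",rect(W[inbox(W,(.3,.7),y,(.048,.056))]))
```

```text
28.45 [0.48817122 0.22630025 0.379631  ] [ 1.79900123e+02 -1.11812010e-02  1.76163493e+02] 0.047996331570634335 [ 0.11395754 -1.17579537 -0.55691693]
top 5033 (array([481.3, 147.4]), 117.8, 28.7, -3.9) [59. 60. 61.]
top 4981 (array([492.6, 301.9]), 117.9, 28.6, -3.9) [59. 60. 62.]
top 4883 (array([487.7, 224.7]), 117.2, 28.0, -4.0) [59. 60. 61.]
caul (array([481.7, 147.2]), 149.9, 29.1, -3.9)
caul (array([487.9, 224.7]), 150.2, 28.1, -3.9)
caul (array([492.7, 301.9]), 149.5, 28.6, -4.0)
```

View pics/w10.png

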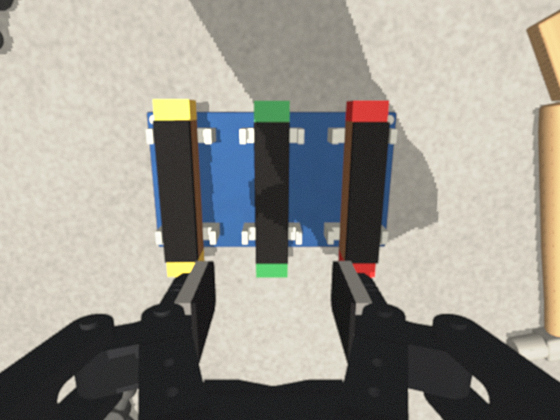

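All three cauls are seated and centred between their walls: yellow plus strip at column 178, green at 272, red at 363. The tool is clear, so I'm handing in.

```bash
python3 -c "
from workcell import bot
print(bot.job_done())"
```

```text
the job is handed in; nothing more can be done
None
```

The job is handed in at about 28 s of the 106 s allowed. Red is in the left blue cradle, green in the middle and yellow in the right. The strip went on after I had released yellow in its cradle.

| Item | Measured position, x, y (mm) | Cradle centre, x, y (mm) | Height of top (mm) |
|---|---|---|---|
| Yellow caul | 481.7, 147.2 | 482.4, 147.3 | 52 |
| Green caul | 487.9, 224.7 | 487.6, 225.1 | 60 |
| Red caul | 492.7, 301.9 | 492.8, 302.9 | 60 |

- **Fit in the cradles:** The last wrist-camera check put each caul within about 1 mm of its cradle centre. Yaw was −3.9 to −4.0°, against about −3.8° for the rack, and all the tops were at the height of a fully seated caul.
- **Strip:** It lies flat on yellow with its top at 60 mm, within about 1 mm of centred and in line.
- **Fault on the way:** The first carry ran joint 6 into its 180° limit, which stalled the move and tilted the tool by 3°. I turned the wrist back and levelled it with yellow still gripped, before placing it.
- **Disagreement between cameras:** The scene and wrist cameras differed by 2–3 mm, up to about 5 mm lengthways on red. I used the wrist measurements.
- **No verdict:** The hand-in reports none, so these checks are the only evidence of the result.

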